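Kettle on the cellar hot plate, push-and-turn dial to 5

ROBOT

A 6-joint arm with a two-finger parallel gripper is mounted at the origin on the work surface. World frame = base frame: x ahead of the robot, y to its left, z up, the work surface at z = 0. Lengths are in m, angles in rad, forces in N, time in s.
With the tool pointing down it reaches from about 0.275 to 0.775 m from the base axis. Payload 14.6 kg.
Tool frame: the origin (TCP) lies between the finger pads; the fingertips stand 19 mm ahead of it and the grasp point (between the pads) is the TCP; z points along the fingers, y is the line along which they close (so a half turn about z gives the same grasp; the last joint's range is limited). The gripper opens to 85 mm and grips with 20 to 120 N. Pads are 22 mm wide; open, the fingers measure 114 mm over their backs; the gripper's body (76 mm by 85 mm) begins 54 mm behind the grasp point. The pads swing forward as they close: fully open they stand 13 mm farther back than shut.
Start: joints at [1.155, 0.263, -0.048, 1.259, 0, 1.415], TCP at [0.135, 0.507, 0.221] pointing down, gripper open.
Joint ranges: [-2.65, 2.65], [-0.89, 1.7], [-1.18, 1.37], [-2.13, 2.11], [-1.35, 1.29], [-3.14, 3.14]. Speed limits (rad/s): [1.89, 1.89, 2.57, 2.79, 3.14, 3.14].

INTERFACE

Orientations are given as a rotation vector (axis times angle).
In Python, from rig import r, viewer gives the robot as it stands.
- The arm moves only by the shell command python3 -m creep 'ROWS' [FORCE]. ROWS is text: rows parted by semicolons, each of 7 numbers parted by spaces: the shift along the world's x, y, z in cm, then the turn, a rotation vector about the world's x, y, z in degrees, then the finger opening in cm, from 0 to 8.54. In form: dx dy dz ax ay az claw; .... A call has 1 to 8 rows; each row is the pose to reach, as a shift and turn from the pose commanded when the call began; what a row does not reach only later rows make up. A row lasts 1/8 s, in which the tool goes at most 62.5 mm and 10.7 degrees, less where a joint would pass 70% of its speed; a pose out of reach is approached as far as the arm can. A call with a gripper value outside its range is refused whole. The fingers move at their own pace and stop on an object; FORCE is the grip in N (left out, the last holds). Time passes only in rows, so rows that repeat a pose let the fingers close. It gives the time, the measured TCP pose, the force, the opening and the grip force at its end, in the units of the state.
- r.read_state(): the state, without advancing time (a new reading comes with each control period).
- viewer.capture(name): name is "scene" or "top" or "wrist"; returns the picture (480x640x3 uint8, blue, green, red); there is no depth.
- viewer.calibration(name): a dict with "camera_matrix" (3x3 intrinsics, pixels), "rvec" (rotation vector, rad) and "tvec" (3), from world to camera coordinates, as OpenCV has them; the wrist camera has in their place "hand_eye" (4x4, takes a point from camera to tool coordinates, whose origin is the TCP and whose axes are the flange's). Camera axes: x right, y down, z forward; pixel columns grow to the right and rows downward; lengths in m; the calibration is good to about 2 mm. A picture is of the moment at which its call begins: read the wrist's pose just before it. calibration takes no time and is no camera call.
- r.close_job(): hands the job in; it is judged then, once.
The state is a dict: "time_s": time; "joint_positions": joint angles; "joint_velocities": joint speeds; "joint_efforts": joint torques, N m; "position": TCP position; "eef_rot": TCP orientation; "ft_force": force on the tool from outside, world axes, zero at the start; "moment": the same for the moment, N m; "gripper_width": finger opening in m; "grasp_force": force on a finger pad.
Only numpy, scipy, OpenCV 4.12 (cv2) and the standard library are available. Lean on these libraries where they do the work, as an engineer would, in place of code of your own. Each camera call takes 0.05 s, during which the arm holds its last target. There are 200 camera calls.

TASK

Warm up for mulled wine: set the copper kettle down gently on the hot plate, its whole base on the round black plate, and let go of it. Then push the hot plate's safety dial in and turn it to 5, the fifth click clockwise from off, and let it spring back out and lock there. How deep it must go before it comes free has to be felt: push with a light hand, do not ram it on its bottom stop or force it against its lock, and leave everything else on the table as it stands.

Things in the scene. Friction and masses are not known exactly. Their poses are not given: they have to be found in the camera images.
- hotplate: electric hot plate, grey box 260 (x) x 360 (y) x 60 mm, fixed; origin under the centre of the box. Round black cooking plate (diameter 170 mm, top 70 mm above the table) on its +y half, black control panel (surface 60 mm up) with the dial on its -y half
- plate_centre (a point): centre of the cooking plate's top face, 70 mm above the table; axes as the hot plate's
- dial: black dial, turns about the hot plate's z. Origin on that axis; at off its axes are the hot plate's. Round skirt (diameter 54 mm, top 78.5 mm above the table when out) with an upright grip bar 46 mm long (dial's x), 14 mm thick, 26 mm high (top at 104.5 mm), white pointer line on its -x half. Clicks every 20 degrees (0.349 rad), from off (0) clockwise seen from above to 9
- dial_grip (a point): on the dial's axis, middle of the grip bar: 91 mm above the table when out; axes turn with the dial. While held in, the dial turns with up to about 0.2 N m at each click and is pulled into the nearest setting; end stops at 0 and 9; it starts at 0, 1, 2 or 3
- pointer (a point): tip of the dial's pointer on the skirt's top face, 24 mm from the axis, at the dial's -x; goes down with the dial as it is pushed; 78.5 mm above the table when out
- mark_5 (a point): where the pointer's tip stands when the dial is at 5 and sprung out (24 mm from the axis, towards the 5th white dot clockwise from the white off bar, which lies at the hot plate's -x side of the dial); axes as the hot plate's
- switch: fixed switch housing under the panel, unseen: holds the dial's bottom stop and the lock tooth; origin on the dial's axis, 16 mm above the table
- stem: the dial's push stem, unseen, moves down with the dial, does not turn; origin on its axis. The dial is locked (3 degrees of play) until pushed straight down 1.5 to 8.5 mm; the depth differs each time. Its solid bottom stop lies 1.2 mm below the unlocking depth. Return spring: 5 N to start, 0.3 N per mm more; at the stop the force rises steeply. Let go, it springs out and locks
- kettle: copper kettle, base diameter 140 mm, widest 160 mm, 0.5 to 0.8 kg, spout along its +x; origin at the centre of its underside. Fixed arched handle over the top in its x-z plane
- kettle_grip (a point): middle of the kettle's wooden handle bar: 150 mm above its underside, bar 18 mm thick, straight for 64 mm along the kettle's x; 27 mm free below the bar to the lid knob; axes as the kettle's
- spice_jar: amber glass jar with wooden cap, diameter 60 mm, 95 mm high; origin under its centre
- spoon: wooden spoon 220 mm long, lying along its x
- mug_a: blue ceramic mug, diameter 76 mm, 90 mm high; origin under its centre
- mug_b: terracotta mug, diameter 76 mm, 90 mm high; origin under its centre
- bottle_a: green wine bottle, diameter 74 mm, 300 mm high; origin under its centre
- bottle_b: dark red wine bottle, diameter 74 mm, 300 mm high; origin under its centre
- cork_bowl: white ceramic bowl, diameter 120 mm, 45 mm high; origin under its centre

How it is judged:
On the way, in this order (a step that is already met when the one before it is completed fails the run):
1. the kettle stands upright on the cooking plate, its centre within 15 mm of the plate's, let go (horizontal distance between kettle and plate_centre below 0.015 m and z of kettle in the frame of plate_centre between -0.004 and 0.004 m and angle between kettle's own z axis and vertical below 0.05 rad and contact force between the fingers and kettle below 0.1 N), for 0.3 s.
2. the dial is at 5 and sprung out (horizontal distance between pointer and mark_5 below 0.003 m and z of pointer in the frame of mark_5 above -0.0015 m), for 0.2 s.
At the end, for the whole second after the job is handed in: the kettle stands at rest and released on the cooking plate, upright, its centre within 15 mm of the plate's (whole base on the plate); the dial's pointer is within 3 mm of mark 5 and the dial has sprung back out (within 1.5 mm) (all of step 1 and all of step 2 and linear speed of kettle below 0.01 m/s); the robot touches nothing.
It fails at once if the dial is rammed on its bottom stop or forced against its lock with more than 12 N (contact force between stem and switch above 12 N).
It fails at once if the kettle is banged down on the hot plate with more than 45 N (contact force between kettle and hotplate above 45 N).
It fails at once if another thing on the table is pushed more than 30 mm or tipped over (distance of any of spice_jar, mug_a, mug_b, bottle_a, bottle_b, cork_bowl, spoon from where it was at the start of the episode above 0.03 m or angle between any of spice_jar, mug_a, mug_b, bottle_a, bottle_b, cork_bowl's own z axis and vertical above 0.25 rad).
It also fails if it takes over 72 s, if anything falls off the work surface, if the arm or the gripper's body presses on something with over 40 N, if the wrist force passes 120 N, or if a joint passes its speed limit or range.

## Working session

There is one attempt and no reset: what is moved stays moved. The work goes in short steps, Python scripts to look and compute and a shell command to move; the robot and the scene stay as the last step left them, time stands still between calls to the robot, and variables do not carry over. Pictures are saved under pics/ and viewed, at most 10 in all, crops included, and the job is handed in when it is done.

```bash
ls; mkdir -p pics; python3 - <<'E'
from rig import r, viewer
import cv2
s=r.read_state(); print({k:s[k] for k in("time_s","position","eef_rot","gripper_width","ft_force")})
for n in("scene","top"):
    cv2.imwrite(f"pics/{n}0.png",viewer.capture(n)); print(n,viewer.calibration(n))
print(viewer.calibration("wrist"))
E
```

```text
pics
{'time_s': 0.0, 'position': array([0.13524096, 0.50699898, 0.2209522 ]), 'eef_rot': array([-4.08430188e-01, -3.11460123e+00,  1.47879542e-03]), 'gripper_width': 0.08524757180766272, 'ft_force': array([ 0.53994168, -0.19398986, -0.9698505 ])}
scene {'camera_matrix': array([[537.52011972,   0.        , 314.89870479],
       [  0.        , 537.52011972, 236.81639596],
       [  0.        ,   0.        ,   1.        ]]), 'rvec': array([ 2.03751064,  0.66279388, -0.33399701]), 'tvec': array([-0.37594741, -0.07417939,  1.76143974])}
top {'camera_matrix': array([[516.8400686 ,   0.        , 322.09459638],
       [  0.        , 516.8400686 , 239.95296238],
       [  0.        ,   0.        ,   1.        ]]), 'rvec': array([ 2.15091997, -2.17041728,  0.0977492 ]), 'tvec': array([-0.03599779,  0.49529236,  1.212914  ])}
{'camera_matrix': array([[363.67949942,   0.        , 314.81233641],
       [  0.        , 363.67949942, 234.52040001],
       [  0.        ,   0.        ,   1.        ]]), 'hand_eye': array([[-1.03141296e-03, -9.57107550e-01, -2.89731038e-01,
         7.45894011e-02],
       [ 9.99999468e-01, -9.78900157e-04, -3.26163480e-04,
        -4.38418825e-04],
       [ 2.85557709e-05, -2.89731220e-01,  9.57108050e-01,
        -1.50870339e-01],
       [ 0.00000000e+00,  0.00000000e+00,  0.00000000e+00,
         1.00000000e+00]])}
```

View pics/scene0.png

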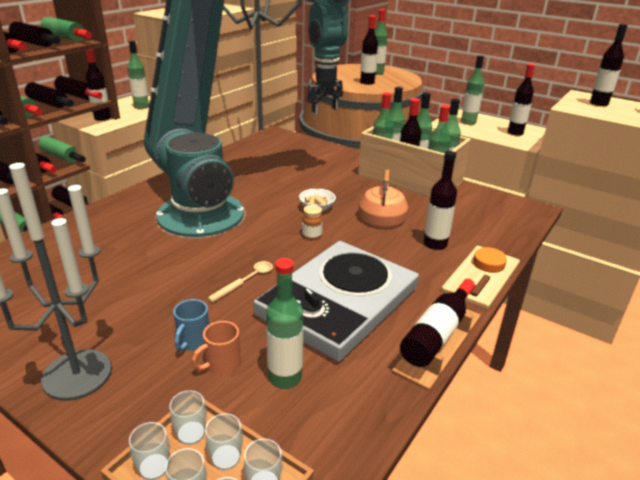

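View pics/top0.png

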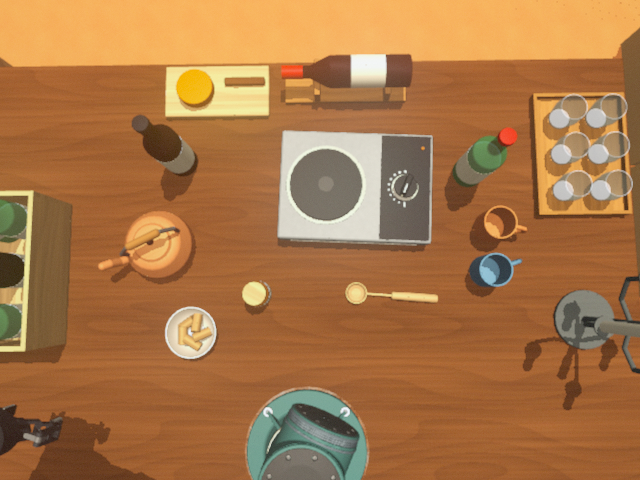

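The top view shows the kettle at about (158,244) with its bar near (150,240) and its spout tip at (103,265). The cooking plate is at (326,185) and the dial at (404,188). I'll enlarge these next.

```bash
cat > h.py <<'E'
import numpy as np, cv2
from rig import r, viewer
from scipy.spatial.transform import Rotation as R
def cam(n, s=None):
    c=viewer.calibration(n); K=c["camera_matrix"]
    if n=="wrist":
        T=np.eye(4); T[:3,:3]=R.from_rotvec(s["eef_rot"]).as_matrix(); T[:3,3]=s["position"]
        T=T@c["hand_eye"]; return K,T[:3,:3],T[:3,3]
    Rm=cv2.Rodrigues(c["rvec"])[0]; return K,Rm.T,-Rm.T@c["tvec"]
def p2w(C,uv,z):
    K,Rw,o=C; d=Rw@np.linalg.inv(K)@np.array([uv[0],uv[1],1.]); return o+d*(z-o[2])/d[2]
def w2p(C,p):
    K,Rw,o=C; q=K@(Rw.T@(np.array(p)-o)); return q[:2]/q[2]
E
python3 - <<'E'
from h import *
im=cv2.imread("pics/top0.png"); C=cam("top")
a=cv2.resize(im[195:295,90:210],None,fx=3.3,fy=3.3,interpolation=cv2.INTER_CUBIC)
b=cv2.resize(im[125:250,270:440],None,fx=4.4,fy=4.4,interpolation=cv2.INTER_CUBIC)
h=np.zeros((600,800,3),np.uint8); 
a=cv2.resize(im[195:295,90:210],(360,300),interpolation=cv2.INTER_CUBIC)   # x3
b=cv2.resize(im[150:230,365:445],(400,400),interpolation=cv2.INTER_CUBIC)  # x5
h[:300,:360]=a; h[:400,400:]=b
cv2.imwrite("pics/crop1.png",h[:400])
# box outline: grey top face
hsv=cv2.cvtColor(im,cv2.COLOR_BGR2HSV)
m=((hsv[...,1]<60)).astype(np.uint8); m[:, :270]=0;m[:,440:]=0;m[:120]=0;m[255:]=0
m=cv2.morphologyEx(m,cv2.MORPH_OPEN,np.ones((5,5)))
n,l,st,_=cv2.connectedComponentsWithStats(m); k=1+st[1:,4].argmax(); rc=cv2.minAreaRect(np.argwhere(l==k)[:,::-1].astype(np.float32)); print(rc,st[k])
bx=cv2.boxPoints(rc); w=np.array([p2w(C,q,.06)[:2] for q in bx]); print(w, w.mean(0))
# plate: dark
d=((hsv[...,2]<95)&(hsv[...,1]<80)).astype(np.uint8); d[:, :280]=0;d[:,372:]=0;d[:140]=0;d[230:]=0
cs,_=cv2.findContours(d,0,1); c=max(cs,key=cv2.contourArea); e=cv2.fitEllipse(c); print(e,p2w(C,e[0],.07), [np.linalg.norm(p2w(C,(e[0][0]+x/2,e[0][1]),.07)-p2w(C,e[0],.07))*2 for x in e[1]])
for uv,z in(((404,188),.1),((150,240),.15),((103,265),.1),((158,244),.1)): print(uv,p2w(C,uv,z))
E
```

```text
((355.3277893066406, 187.5025634765625), (153.72068786621094, 110.36692810058594), 1.8778774738311768) [  277   131   156   114 16521]
[[ 0.49194127  0.06495792]
 [ 0.7565253   0.05656967]
 [ 0.73945032 -0.30845817]
 [ 0.47669013 -0.29199385]] [ 0.61615175 -0.11973111]Traceback (most recent call last):
  File "<stdin>", line 18, in <module>
ValueError: max() iterable argument is empty
```

View pics/crop1.png

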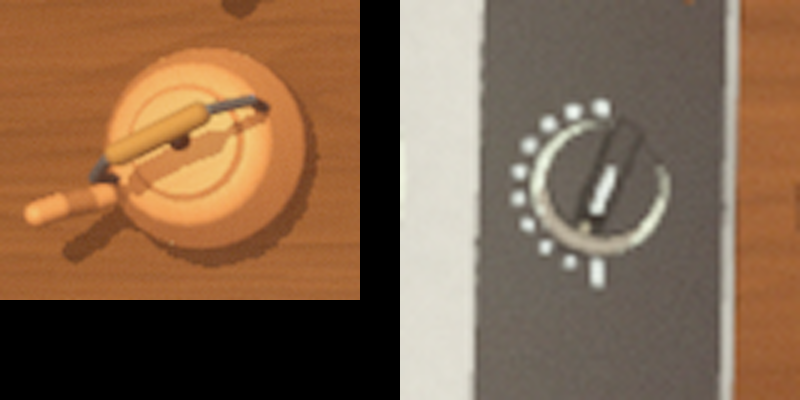

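The crop shows the bar's ends at full-image (126,248) and (159,231), with the spout to the lower left. The dial's off bar is at the bottom, and the grip bar leans about 20° clockwise from it, so it starts at 1 and needs 4 clicks (80°).

```bash
python3 - <<'E'
from h import *
im=cv2.imread("pics/top0.png"); C=cam("top")
g=cv2.cvtColor(im,cv2.COLOR_BGR2GRAY)
print(g[185,280:372:6], g[187,375:435:6])
d=(g<140).astype(np.uint8); d[:, :283]=0;d[:,372:]=0;d[:140]=0;d[230:]=0
cs,_=cv2.findContours(d,0,1); c=max(cs,key=cv2.contourArea); e=cv2.fitEllipse(c); print(e)
print("plate",p2w(C,e[0],.07),"dia", np.linalg.norm(p2w(C,(e[0][0]+e[1][0]/2,e[0][1]),.07)-p2w(C,(e[0][0]-e[1][0]/2,e[0][1]),.07)))
print("dial",p2w(C,(405,187.4),.0785))
a,b=p2w(C,(126.5,247.5),.155),p2w(C,(159,231),.155); print("bar",a,b,(a+b)/2,np.linalg.norm(a-b),np.degrees(np.arctan2(*(a-b)[1::-1])))
# kettle body circle at widest: crop centre (205,150)/3
for z in(.03,.06): print("body",p2w(C,(90+206/3,195+148/3),z))
s=r.read_state(); print(R.from_rotvec(s["eef_rot"]).as_matrix().round(3))
E
```

```text
[182 217 111 113 114 116 113 135 136 116 114 113 117 110 240 219] [220 103 102 191 102 219  93 153  94 127]
((325.48126220703125, 184.3292694091797), (69.9546890258789, 70.3941650390625), 85.47827911376953)
plate [ 0.62088551 -0.05007816  0.07      ] dia 0.16345613270590717
dial [ 0.60972637 -0.23398462  0.0785    ]
bar [0.46911984 0.37916455 0.155     ] [0.50422214 0.30971884 0.155     ] [0.48667099 0.34444169 0.155     ] 0.07781309431039374 116.81494954090867
body [0.48777982 0.35138699 0.03      ]
body [0.48478462 0.34138671 0.06      ]
[[-0.966  0.258 -0.   ]
 [ 0.258  0.966 -0.001]
 [ 0.    -0.001 -1.   ]]
```

Kettle bar: centre about (0.487,0.344), direction 117°. Next: go above it and look with the wrist camera.

```bash
python3 -m creep '3 -5 4 0 0 0 8.54; 8 -9 8 0 0 -10 8.54; 14 -12 8 0 0 -20 8.54; 20 -14 8 0 0 -30 8.54; 26 -16 8 0 0 -40 8.54; 31 -16.3 8 0 0 -48 8.54; 35 -16.3 8 0 0 -48 8.54; 35 -16.3 8 0 0 -48 8.54' && python3 -m creep '0 0 0 0 0 0 8.54; 0 0 0 0 0 0 8.54' && python3 - <<'E'
from h import *
s=r.read_state(); im=viewer.capture("wrist"); C=cam("wrist",s)
print(s["time_s"],s["position"],s["eef_rot"],s["joint_positions"].round(2),s["ft_force"])
np.savez("w1.npz",p=s["position"],e=s["eef_rot"]); cv2.imwrite("pics/w1.png",im)
print(w2p(C,(.4867,.3444,.155)),w2p(C,(.469,.379,.155)),w2p(C,(.504,.3097,.155)))
E
```

```text
time_s: 1.1
position: [0.4881, 0.3434, 0.2994]
eef_rot: [-1.643, -2.676, 0.003]
ft_force: [0.1, -0.5, -1.4]
gripper_width: 0.0856
grasp_force: 0.0
time_s: 1.35
position: [0.4843, 0.3445, 0.3018]
eef_rot: [1.639, 2.68, 0.001]
ft_force: [-0.3, 0.1, 0.6]
gripper_width: 0.0854
grasp_force: 0.0
1.35 [0.48430962 0.34453068 0.3018352 ] [1.63874512e+00 2.68021200e+00 5.27242857e-04] [0.48 0.38 0.35 1.54 0.   1.58] [-0.26746854  0.06846475  0.59187218]
[318.34187846 217.60113275] [318.44569277 171.17541713] [317.78627499 260.63786965]
```

View pics/w1.png

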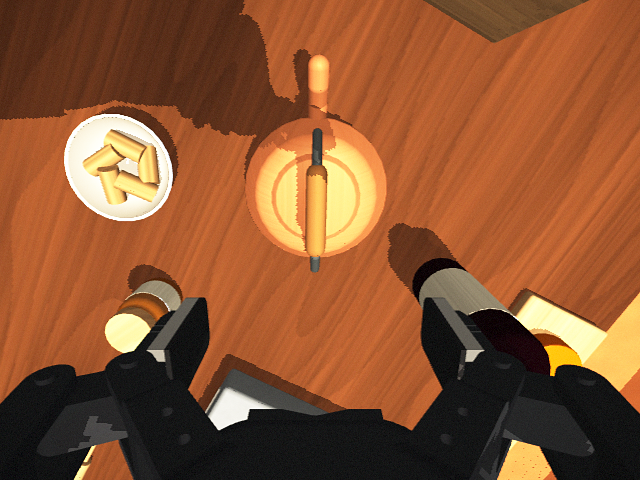

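The wrist view shows the bar from (318,165) to (316,257), straight between the fingers and square to them. Next: descend and grip.

```bash
python3 -m creep '0 0.3 -5 0 0 0 8.54; 0 0.3 -10 0 0 0 8.54; 0 0.3 -13 0 0 0 8.54; 0 0.3 -15 0 0 0 8.54; 0 0.3 -15 0 0 0 8.54; 0 0.3 -15 0 0 0 8.54' && python3 -m creep '0 0 0 0 0 0 1; 0 0 0 0 0 0 1; 0 0 0 0 0 0 1; 0 0 0 0 0 0 1; 0 0 0 0 0 0 1; 0 0 0 0 0 0 1; 0 0 0 0 0 0 1; 0 0 0 0 0 0 1' 60
```

```text
time_s: 2.15
position: [0.4854, 0.3476, 0.1526]
eef_rot: [1.639, 2.679, 0.002]
ft_force: [0.4, -0.6, -0.2]
gripper_width: 0.0851
grasp_force: 0.0
time_s: 3.15
position: [0.4854, 0.3473, 0.1514]
eef_rot: [-1.64, -2.679, 0.0]
ft_force: [0.4, 0.6, 0.6]
gripper_width: 0.0101
grasp_force: 0.0
```

Fingers closed to 10 mm without force, so the grasp missed. I'll look.

```bash
python3 - <<'E'
from h import *
cv2.imwrite("pics/w2.png",np.hstack([cv2.resize(viewer.capture("wrist"),(400,300)),cv2.resize(viewer.capture("scene")[100:280,280:520],(400,300))]))
E
```

```text
(no output)
```

View pics/w2.png

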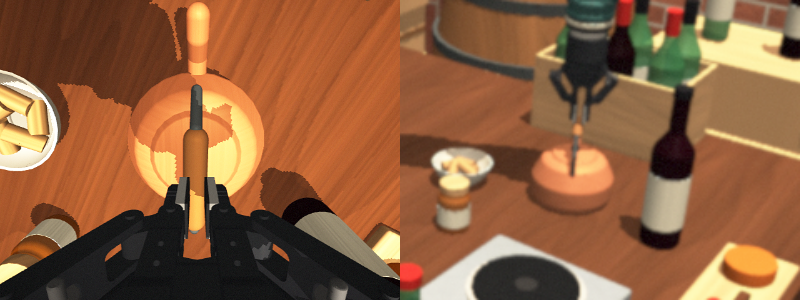

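```bash
python3 - <<'E'
from h import *
s=r.read_state(); im=viewer.capture("wrist"); C=cam("wrist",s)
Rm=R.from_rotvec(s["eef_rot"]).as_matrix()
for q in((0,0,0),(0,.009,0),(0,-.009,0),(0,.005,.019),(0,-.005,.019),(.011,.005,.019),(-.011,.005,.019),(.011,.005,-.01),(.043,0,0.009),(-.043,0,.009)):
    print(q,w2p(C,s["position"]+Rm@np.array(q)).round())
print(s["gripper_width"],s["position"],s["time_s"])
cv2.imwrite("pics/w3.png",cv2.resize(im[180:420,220:420],(500,600)))
E
```

```text
(0, 0, 0) [317. 294.]
(0, 0.009, 0) [336. 294.]
(0, -0.009, 0) [297. 294.]
(0, 0.005, 0.019) [326. 277.]
(0, -0.005, 0.019) [307. 277.]
(0.011, 0.005, 0.019) [327. 257.]
(-0.011, 0.005, 0.019) [326. 297.]
(0.011, 0.005, -0.01) [329. 281.]
(0.043, 0, 0.009) [317. 197.]
(-0.043, 0, 0.009) [317. 362.]
0.009927657340011784 [0.48536042 0.34723396 0.1513567 ] 3.25
```

View pics/w3.png

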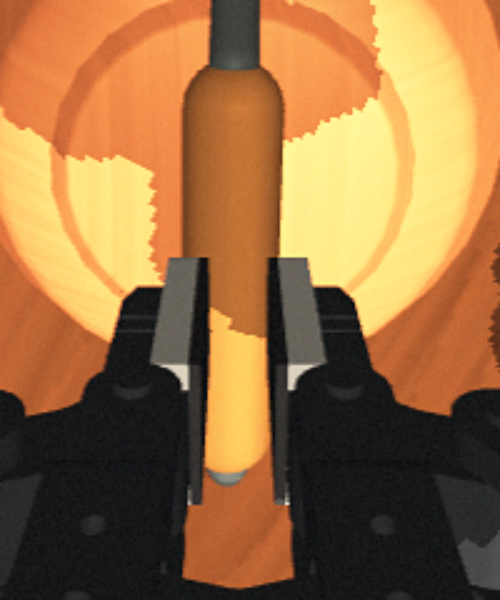

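The bar looks to be between the pads at TCP height, yet there is no force. Closing further will tell.

```bash
python3 -m creep '0 0 0 0 0 0 0; 0 0 0 0 0 0 0; 0 0 0 0 0 0 0; 0 0 0 0 0 0 0' 60; python3 -m creep '0 0 0.3 0 0 0 0; 0 0 0.3 0 0 0 0' 60
```

```text
time_s: 3.8
position: [0.4854, 0.3472, 0.1514]
eef_rot: [-1.64, -2.679, 0.0]
ft_force: [-0.6, 0.8, 0.1]
gripper_width: 0.0003
grasp_force: 0.0
time_s: 4.05
position: [0.4855, 0.3473, 0.1547]
eef_rot: [1.64, 2.679, 0.001]
ft_force: [0.1, -0.7, 0.3]
gripper_width: 0.0003
grasp_force: 0.0
```

```bash
python3 - <<'E'
from h import *
z=np.load("w1.npz"); A=cam("wrist",dict(eef_rot=z["e"],position=z["p"])); B=cam("wrist",dict(eef_rot=np.array([-1.64,-2.679,0]),position=np.array([.4854,.3472,.1514]))); T=cam("top"); S=cam("scene")
def tri(obs):
    M=np.zeros((3,3));b=np.zeros(3);L=[]
    for C,uv in obs:
        d=C[1]@np.linalg.inv(C[0])@np.array([*uv,1.]);d/=np.linalg.norm(d);P=np.eye(3)-np.outer(d,d);M+=P;b+=P@C[2];L.append((P,C[2]))
    x=np.linalg.solve(M,b);return x.round(4),[round(float(np.linalg.norm(P@(x-o))),4) for P,o in L]
print("front AB",tri([(A,(318,165)),(B,(313,206))])); print("rear AB",tri([(A,(316,257)),(B,(314,369))]))
print("AT front",tri([(A,(318,165)),(T,(126.5,247.5))]),"rear",tri([(A,(316,257)),(T,(159,231))]))
print("BT front",tri([(B,(313,206)),(T,(126.5,247.5))]),"rear",tri([(B,(314,369)),(T,(159,231))]))
im=viewer.capture("scene"); p=r.read_state()["position"]; print(p,w2p(S,p),w2p(S,p-[0,0,.019]),w2p(S,(.486,.346,.15)))
u,v=map(int,w2p(S,p)); cr=im[v-50:v+50,u-50:u+50]; cv2.imwrite("pics/s3.png",cv2.resize(cr,(600,600),interpolation=cv2.INTER_CUBIC))
print(u-50,v-50)
E
```

```text
front AB (array([0.4663, 0.3823, 0.1473]), [0.0006, 0.0006])
rear AB (array([0.5018, 0.3113, 0.1524]), [0.0004, 0.0004])
AT front (array([0.4684, 0.3824, 0.1471]), [0.0015, 0.0015]) rear (array([0.5032, 0.3108, 0.1512]), [0.0015, 0.0015])
BT front (array([0.4678, 0.3821, 0.1473]), [0.0021, 0.0021]) rear (array([0.5037, 0.3107, 0.1512]), [0.001, 0.001])
[0.48545788 0.34730211 0.15455108] [386.32340788 175.10102232] [385.74523412 180.56550537] [386.1362192  176.60147149]
336 125
```

View pics/s3.png

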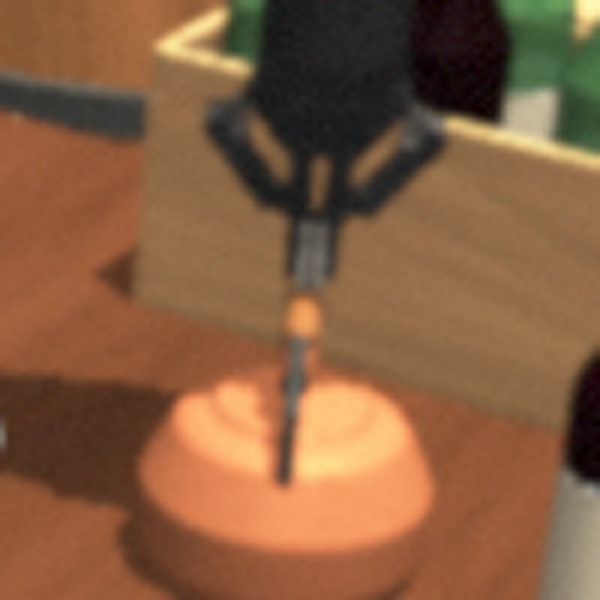

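The scene crop shows the closed fingertips, at about (388,172), ending just above the bar at (387,177). The true tips are therefore about 28 mm higher than the TCP reading implies, while the bar height agrees from all cameras. I'll reopen, go 28 mm lower and grip.

```bash
python3 -m creep '0 0 0.5 0 0 0 8.54; 0 0 0.5 0 0 0 8.54; 0 0 0.5 0 0 0 8.54; 0 0 0.5 0 0 0 8.54; 0 0 0.5 0 0 0 8.54; 0 0 -1 0 0 0 8.54; 0 0 -2.2 0 0 0 8.54; 0 0 -2.8 0 0 0 8.54' 60; python3 -m creep '0 0 0 0 0 0 1; 0 0 0 0 0 0 1; 0 0 0 0 0 0 1; 0 0 0 0 0 0 1; 0 0 0 0 0 0 1; 0 0 0 0 0 0 1; 0 0 0 0 0 0 1; 0 0 0 0 0 0 1' 60
```

```text
time_s: 5.1
position: [0.4849, 0.347, 0.125]
eef_rot: [-1.64, -2.679, 0.002]
ft_force: [0.3, 0.6, 0.6]
gripper_width: 0.0852
grasp_force: 0.0
time_s: 6.1
position: [0.4853, 0.3471, 0.1267]
eef_rot: [1.64, 2.679, -0.0]
ft_force: [-3.1, -3.2, 5.0]
gripper_width: 0.0159
grasp_force: 58.6
```

```bash
python3 -m creep '0 0 0.5 0 0 0 1; 0 0 2 0 0 0 1; 0 0 4 0 0 0 1; 0 0 7 0 0 0 1; 0 0 9 0 0 0 1; 0 0 11 0 0 0 1; 0 0 11 0 0 0 1' 60; python3 -m creep '0.5 -1.5 0 0 0 0 1; 1.5 -4.5 0 0 0 0 1; 3 -9 0 0 0 0 1; 4.5 -13.5 0 0 0 0 1; 6 -18 0 0 0 0 1; 7.5 -22 0 0 0 0 1; 9 -26 0 0 0 0 1; 10 -29.5 0 0 0 0 1' 60;  python3 -m creep '1 -3.2 0 0 0 0 1; 2 -6 0 0 0 0 1; 2.8 -8.4 0 0 0 0 1; 3.3 -9.7 0 0 0 0 1; 3.5 -10.2 0 0 0 0 1; 3.5 -10.2 0 0 0 0 1; 3.5 -10.2 0 0 0 0 1; 3.5 -10.2 0 0 0 0 1' 60; python3 - <<'E'
from h import *
im=viewer.capture("top");print(r.read_state()["position"])
cv2.imwrite("pics/t4.png",np.hstack([cv2.resize(im[100:260,260:440],(400,355)),cv2.resize(viewer.capture("scene")[160:360,240:440],(355,355))]))
E
```

```text
time_s: 6.98
position: [0.486, 0.3476, 0.2381]
eef_rot: [1.639, 2.678, 0.004]
ft_force: [-0.2, -0.3, -5.5]
gripper_width: 0.016
grasp_force: 58.8
time_s: 7.98
position: [0.5854, 0.0498, 0.2355]
eef_rot: [-1.641, -2.678, 0.001]
ft_force: [0.1, 0.9, -5.9]
gripper_width: 0.0161
grasp_force: 58.9
time_s: 8.98
position: [0.6203, -0.0491, 0.2365]
eef_rot: [1.639, 2.68, 0.0]
ft_force: [-0.1, -0.3, -4.9]
gripper_width: 0.0157
grasp_force: 58.9
[ 0.62027814 -0.04923485  0.23653362]
```

View pics/t4.png

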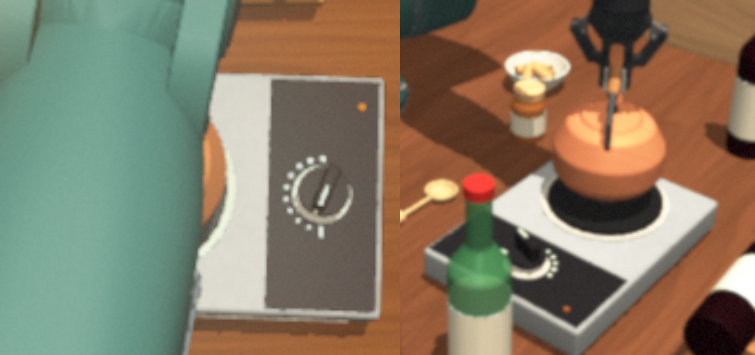

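The kettle hangs upright over the cooking plate, with its underside at about 0.11 m. Lowering gently.

```bash
python3 -m creep '0 0 -1 0 0 0 1; 0 0 -2.2 0 0 0 1; 0 0 -3 0 0 0 1; 0 0 -3.4 0 0 0 1; 0 0 -3.5 0 0 0 1; 0 0 -3.6 0 0 0 1; 0 0 -3.7 0 0 0 1; 0 0 -3.7 0 0 0 1'; python3 -m creep '0 0 -0.05 0 0 0 1; 0 0 -0.1 0 0 0 1; 0 0 -0.1 0 0 0 1'; python3 -m creep '0 0 -0.05 0 0 0 1; 0 0 -0.1 0 0 0 1; 0 0 -0.1 0 0 0 1'
```

```text
time_s: 10.07
position: [0.6204, -0.0498, 0.1994]
eef_rot: [1.64, 2.679, 0.0]
ft_force: [0.3, 0.7, -5.2]
gripper_width: 0.0159
grasp_force: 58.9
time_s: 10.45
position: [0.6204, -0.0498, 0.1983]
eef_rot: [-1.64, -2.679, 0.0]
ft_force: [-0.1, -0.2, -5.9]
gripper_width: 0.0159
grasp_force: 58.9
time_s: 10.82
position: [0.6204, -0.0498, 0.1973]
eef_rot: [-1.64, -2.679, 0.0]
ft_force: [0.6, 0.1, -5.5]
gripper_width: 0.0158
grasp_force: 58.9
```

```bash
python3 -m creep '0 0 -0.05 0 0 0 1; 0 0 -0.1 0 0 0 1; 0 0 -0.1 0 0 0 1'; python3 -m creep '0 0 -0.05 0 0 0 1; 0 0 -0.05 0 0 0 1'
```

```text
time_s: 11.2
position: [0.6204, -0.0499, 0.1969]
eef_rot: [1.64, 2.679, -0.0]
ft_force: [-4.0, -1.6, 4.1]
gripper_width: 0.0156
grasp_force: 60.0
time_s: 11.45
position: [0.6204, -0.05, 0.1968]
eef_rot: [1.64, 2.678, -0.0]
ft_force: [-5.6, -3.8, 9.5]
gripper_width: 0.0162
grasp_force: 60.7
```

Set down; the contact force is about 15 N. Easing off, opening and rising.

```bash
python3 -m creep '0 0 0.05 0 0 0 1; 0 0 0.05 0 0 0 1; 0 0 0.05 0 0 0 8.54; 0 0 0.05 0 0 0 8.54; 0 0 0.05 0 0 0 8.54; 0 0 0.05 0 0 0 8.54; 0 0 0.05 0 0 0 8.54; 0 0 0.05 0 0 0 8.54'; python3 -m creep '0 0 1 0 0 0 8.54; 0 0 4 0 0 0 8.54; 0 0 8 0 0 0 8.54; 0 -6 11 0 0 0 8.54; 0 -11 11 0 0 10 8.54; -1 -15 11 0 0 20 8.54; -1 -18 11 0 0 30 8.54; -1 -18.4 11 0 0 40 8.54'; python3 -m creep '0 0 0 0 0 0 4; 0 0 0 0 0 0 4; 0 0 0 0 0 0 4; 0 0 0 0 0 0 4'; python3 - <<'E'
from h import *
s=r.read_state(); im=viewer.capture("wrist"); print(s["time_s"],s["position"],s["eef_rot"],s["joint_positions"].round(2),s["ft_force"])
np.savez("w5.npz",p=s["position"],e=s["eef_rot"]); C=cam("wrist",s)
for q in((.6097,-.234,.1045),(.6097,-.234,.0785),(.6204,-.05,.07)):print(w2p(C,q))
t=viewer.capture("top"); cv2.imwrite("pics/w5.png",np.hstack([cv2.resize(im,(480,360)),cv2.resize(t[100:280,260:420],(320,360))]));cv2.imwrite("pics/w5f.png",im);cv2.imwrite("pics/t5f.png",t)
E
```

```text
time_s: 12.45
position: [0.6204, -0.0498, 0.1964]
eef_rot: [-1.64, -2.679, -0.0]
ft_force: [0.2, 0.1, 0.1]
gripper_width: 0.0854
grasp_force: 0.0
time_s: 13.45
position: [0.61, -0.2359, 0.3067]
eef_rot: [0.619, 3.08, -0.0]
ft_force: [-0.3, -0.3, -0.2]
gripper_width: 0.0856
grasp_force: 0.0
time_s: 13.95
position: [0.6104, -0.2334, 0.3065]
eef_rot: [0.626, 3.079, -0.0]
ft_force: [-0.1, -0.3, -0.0]
gripper_width: 0.0397
grasp_force: 0.0
13.95 [ 0.61041845 -0.23337909  0.30652017] [ 6.25894944e-01  3.07850882e+00 -7.28497936e-05] [-0.49  0.51  0.57  1.63 -0.   -0.09] [-0.14976707 -0.29371586 -0.04409588]
[314.5992375  202.78774451]
[314.61685258 197.70818268]
[483.24595443 136.50947267]
```

View pics/w5.png

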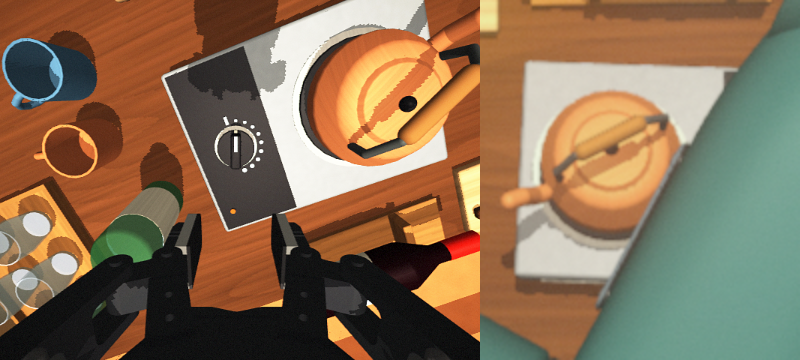

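The dial is at full-image (315,196) in the wrist view, with its bar parallel to the tool's x as planned. The kettle stands on the plate and the green bottle is nearby. I'll refine the dial centre from its dots and check clearances.

```bash
python3 - <<'E'
from h import *
from scipy.optimize import least_squares
z=np.load("w5.npz"); C=cam("wrist",dict(eef_rot=z["e"],position=z["p"])); im=cv2.imread("pics/w5f.png"); g=cv2.cvtColor(im,cv2.COLOR_BGR2GRAY)
x0,y0=255,135; m=(g[y0:260,x0:375]>170).astype(np.uint8)
n,l,st,ce=cv2.connectedComponentsWithStats(m)
for s,c in zip(st[1:],ce[1:]):
    if s[4]>=4 and s[4]<400:
        q=c+[x0,y0]; w=p2w(C,q,.06); d=w[:2]-[.6097,-.234]; print(q.round(1),s[4],s[2:4],w[:2].round(4),"r",np.hypot(*d).round(4),"ang",np.degrees(np.arctan2(d[1],d[0])).round(1))
S=cam("scene");print("green bottle base",p2w(S,(285,368),0), "top",p2w(cam("top"),(508,136),.3),"wrist cap check",p2w(cam("top"),(470,178),0))
E
```

```text
[300.9 160.9] 54 [ 8 12] [ 0.5703 -0.2333] r 0.0394 ang 179.0
[313.6 160.5] 17 [5 4] [ 0.5753 -0.2205] r 0.0369 ang 158.6
[325.8 162.5] 18 [5 4] [ 0.5824 -0.2093] r 0.0368 ang 137.9
[336.2 168.7] 21 [6 5] [ 0.5929 -0.2014] r 0.0366 ang 117.3
[313.5 175. ] 12 [4 3] [ 0.5895 -0.2267] r 0.0215 ang 160.2
[344. 178.] 21 [5 5] [ 0.6055 -0.1974] r 0.0368 ang 96.5
[314. 192.] 105 [ 5 21] [ 0.6069 -0.2336] r 0.0028 ang 171.0
[347.8 189.1] 23 [6 5] [ 0.6185 -0.1981] r 0.037 ang 76.2
[268.4 226.2] 251 [30 69] [ 0.6226 -0.2965] r 0.0638 ang -78.3
[347.5 201. ] 26 [6 5] [ 0.6307 -0.2033] r 0.0372 ang 55.6
[343.5 212. ] 26 [6 5] [ 0.6406 -0.212 ] r 0.038 ang 35.4
[335.7 220.6] 31 [7 6] [ 0.6465 -0.2238] r 0.0382 ang 15.5
[325.5 219.5] 4 [4 2] [ 0.6407 -0.2339] r 0.031 ang 0.2
[325.8 226.4] 33 [7 6] [ 0.6483 -0.2367] r 0.0387 ang -4.0
green bottle base [ 0.64474522 -0.37639849  0.        ] top [ 0.66043525 -0.39782453  0.3       ] wrist cap check [ 0.64775435 -0.40628671  0.        ]
```

Fitted dial centre: about (0.6106,-0.234), pointer at dot 1. The bottle is 0.12 m clear. Next: descend around the bar and grip lightly.

```bash
python3 -m creep '0 0 -5 0 0 0 4; 0 0 -10 0 0 0 4; 0 0 -15 0 0 0 4; 0 0 -19 0 0 0 4; 0 0 -21 0 0 0 4; 0 0 -22 0 0 0 4; 0 0 -22.6 0 0 0 4; 0 0 -22.6 0 0 0 4' 20; python3 -m creep '0 0 0 0 0 0 0.8; 0 0 0 0 0 0 0.8; 0 0 0 0 0 0 0.8; 0 0 0 0 0 0 0.8; 0 0 0 0 0 0 0.8' 20
```

```text
time_s: 15.05
position: [0.6106, -0.2338, 0.0807]
eef_rot: [0.625, 3.078, -0.0]
ft_force: [-0.7, -0.5, 0.3]
gripper_width: 0.0404
grasp_force: 0.0
time_s: 15.68
position: [0.6105, -0.2341, 0.0808]
eef_rot: [0.625, 3.078, -0.001]
ft_force: [-1.3, -1.4, 5.3]
gripper_width: 0.0131
grasp_force: 25.3
```

Gripped, with a vertical force of about 5 N at the edge of the spring preload. Pushing down in small steps.

```bash
python3 -m creep '0 0 -0.03 0 0 0 0.8; 0 0 -0.05 0 0 0 0.8'; python3 -m creep '0 0 -0.03 0 0 0 0.8; 0 0 -0.05 0 0 0 0.8'
```

```text
time_s: 15.92
position: [0.6106, -0.2341, 0.0803]
eef_rot: [0.625, 3.078, -0.001]
ft_force: [-0.9, -2.3, 5.4]
gripper_width: 0.0133
grasp_force: 25.3
time_s: 16.18
position: [0.6106, -0.2341, 0.0798]
eef_rot: [0.625, 3.078, -0.001]
ft_force: [-1.4, -1.3, 5.4]
gripper_width: 0.0136
grasp_force: 25.3
```

```bash
python3 -m creep '0 0 -0.03 0 0 0 0.8; 0 0 -0.03 0 0 0 0.8'|egrep 'pos|ft'; python3 -m creep '0 0 -0.03 0 0 0 0.8; 0 0 -0.03 0 0 0 0.8'|egrep 'pos|ft'
```

```text
position: [0.6105, -0.2341, 0.0795]
ft_force: [-0.8, -1.8, 6.2]
position: [0.6106, -0.2341, 0.0793]
ft_force: [-1.6, -1.3, 4.9]
```

```bash
python3 -m creep '0 0 -0.03 0 0 0 0.8; 0 0 -0.03 0 0 0 0.8'|egrep 'pos|ft'
```

```text
position: [0.6106, -0.2341, 0.0789]
ft_force: [-1.3, -1.7, 4.3]
```

```bash
python3 -m creep '0 0 -0.03 0 0 0 0.8; 0 0 -0.03 0 0 0 0.8'|egrep 'pos|ft'; python3 -m creep '0 0 -0.03 0 0 0 0.8; 0 0 -0.03 0 0 0 0.8'|egrep 'pos|ft'
```

```text
position: [0.6106, -0.2341, 0.0787]
ft_force: [-1.3, -1.2, 5.8]
position: [0.6106, -0.2341, 0.0784]
ft_force: [-1.8, -2.9, 6.8]
```

```bash
python3 -m creep '0 0 -0.03 0 0 0 0.8; 0 0 -0.03 0 0 0 0.8'|egrep 'pos|ft'
```

```text
position: [0.6106, -0.2341, 0.0781]
ft_force: [-1.2, -1.7, 5.6]
```

```bash
python3 -m creep '0 0 -0.03 0 0 0 0.8; 0 0 -0.03 0 0 0 0.8'|egrep 'pos|ft'; python3 -m creep '0 0 -0.03 0 0 0 0.8; 0 0 -0.03 0 0 0 0.8'|egrep 'pos|ft'
```

```text
position: [0.6106, -0.2341, 0.0778]
ft_force: [-1.6, -2.2, 6.2]
position: [0.6106, -0.2341, 0.0775]
ft_force: [-0.8, -1.9, 6.1]
```

```bash
python3 -m creep '0 0 -0.03 0 0 0 0.8; 0 0 -0.03 0 0 0 0.8'|egrep 'pos|ft'; python3 -m creep '0 0 -0.03 0 0 0 0.8; 0 0 -0.03 0 0 0 0.8'|egrep 'pos|ft'
```

```text
position: [0.6106, -0.2341, 0.0772]
ft_force: [-2.2, -1.7, 5.9]
position: [0.6106, -0.2341, 0.0769]
ft_force: [-1.1, -3.0, 6.8]
```

```bash
python3 -m creep '0 0 -0.03 0 0 0 0.8; 0 0 -0.03 0 0 0 0.8'|egrep 'pos|ft'; python3 -m creep '0 0 -0.03 0 0 0 0.8; 0 0 -0.03 0 0 0 0.8'|egrep 'pos|ft'
```

```text
position: [0.6106, -0.2341, 0.0766]
ft_force: [-1.1, -2.3, 5.8]
position: [0.6106, -0.2341, 0.0763]
ft_force: [-1.6, -2.0, 7.0]
```

```bash
python3 -m creep '0 0 -0.03 0 0 0 0.8; 0 0 -0.03 0 0 0 0.8'|egrep 'pos|ft'; python3 -m creep '0 0 -0.03 0 0 0 0.8; 0 0 -0.03 0 0 0 0.8'|egrep 'pos|ft'
```

```text
position: [0.6106, -0.2341, 0.076]
ft_force: [-2.2, -1.8, 5.9]
position: [0.6106, -0.2341, 0.0757]
ft_force: [-1.7, -1.3, 7.3]
```

```bash
python3 -m creep '0 0 -0.03 0 0 0 0.8; 0 0 -0.03 0 0 0 0.8'|egrep 'pos|ft'; python3 -m creep '0 0 0 0 0 0 0.8'|egrep 'pos|ft'
```

```text
position: [0.6106, -0.2341, 0.0755]
ft_force: [-2.6, -0.7, 6.4]
position: [0.6106, -0.2341, 0.0754]
ft_force: [-1.7, -1.5, 5.9]
```

```bash
python3 -m creep '0 0 -0.03 0 0 0 0.8; 0 0 -0.03 0 0 0 0.8'|egrep 'pos|ft'; python3 -m creep '0 0 -0.03 0 0 0 0.8; 0 0 -0.03 0 0 0 0.8'|egrep 'pos|ft'
```

```text
position: [0.6106, -0.2341, 0.0751]
ft_force: [-1.2, -1.3, 6.9]
position: [0.6106, -0.2341, 0.0749]
ft_force: [-1.8, -2.6, 6.9]
```

```bash
python3 -m creep '0 0 -0.03 0 0 0 0.8; 0 0 -0.03 0 0 0 0.8'|egrep 'pos|ft'; python3 -m creep '0 0 -0.03 0 0 0 0.8; 0 0 -0.03 0 0 0 0.8'|egrep 'pos|ft'
```

```text
position: [0.6106, -0.234, 0.0746]
ft_force: [-1.2, -1.6, 6.7]
position: [0.6107, -0.2341, 0.0744]
ft_force: [-2.1, -1.2, 7.7]
```

```bash
python3 -m creep '0 0 -0.03 0 0 0 0.8; 0 0 -0.03 0 0 0 0.8'|egrep 'pos|ft'; python3 -m creep '0 0 0 0 0 0 0.8'|egrep 'pos|ft'
```

```text
position: [0.6107, -0.2341, 0.0744]
ft_force: [-1.6, -1.1, 11.0]
position: [0.6107, -0.2341, 0.0744]
ft_force: [-2.8, -1.8, 10.3]
```

The stop was felt at a reading of 0.0744 m, where the force jumped from 7 to 10.5 N. Backing off about 0.8 mm puts the dial mid-window. Then I try a small turn with a firmer grip.

```bash
python3 -m creep '0 0 0.05 0 0 0 0.8; 0 0 0.08 0 0 0 0.8; 0 0 0.08 0 0 0 0.8; 0 0 0.08 0 0 0 0.8' 40; python3 -m creep '0 0 0 0 0 -2 0.8; 0 0 0 0 0 -4 0.8; 0 0 0 0 0 -5 0.8'; python3 -c "
from rig import r;s=r.read_state();print(s['moment'],s['position'])"
```

```text
time_s: 21.92
position: [0.6106, -0.2341, 0.0748]
eef_rot: [0.625, 3.078, -0.001]
ft_force: [-1.2, -1.9, 7.0]
gripper_width: 0.0129
grasp_force: 44.3
time_s: 22.3
position: [0.6107, -0.2338, 0.0748]
eef_rot: [0.758, 3.048, -0.0]
ft_force: [-1.1, -3.8, 6.2]
gripper_width: 0.0128
grasp_force: 42.7
[-0.8446577   0.21427891  0.01924541] [ 0.61067924 -0.23378483  0.07478002]
```

```bash
python3 -m creep '0 0 0 0 0 -3 0.8; 0 0 0 0 0 -5 0.8'; python3 -c "
from rig import r;s=r.read_state();print(s['moment'],s['position'])"
```

```text
time_s: 22.55
position: [0.6107, -0.2341, 0.0748]
eef_rot: [0.893, 3.011, -0.001]
ft_force: [-0.6, -1.8, 7.3]
gripper_width: 0.0126
grasp_force: 44.2
[-0.33761635  0.14688185  0.03302837] [ 0.61068735 -0.23406659  0.07481665]
```

It turns freely, 10° past the lock's play. Turning the other 70°.

```bash
python3 -m creep '0 0 0 0 0 -9 0.8; 0 0 0 0 0 -18 0.8; 0 0 0 0 0 -27 0.8; 0 0 0 0 0 -36 0.8; 0 0 0 0 0 -45 0.8; 0 0 0 0 0 -54 0.8; 0 0 0 0 0 -63 0.8; 0 0 0 0 0 -70 0.8'; python3 -m creep '0 0 0 0 0 0 0.8; 0 0 0 0 0 0 0.8'; python3 - <<'E'
from h import *
s=r.read_state();print(s['moment'],s['position'],np.degrees(2*np.arctan2(s["eef_rot"][1],s["eef_rot"][0])))
im=viewer.capture("wrist"); cv2.imwrite("pics/w6.png",im)
E
```

```text
time_s: 23.55
position: [0.6113, -0.2339, 0.075]
eef_rot: [2.461, 1.95, 0.002]
ft_force: [2.1, -0.3, 7.9]
gripper_width: 0.0128
grasp_force: 44.3
time_s: 23.8
position: [0.6113, -0.2339, 0.075]
eef_rot: [2.456, 1.956, 0.002]
ft_force: [2.6, 0.0, 7.4]
gripper_width: 0.0127
grasp_force: 44.2
[-0.058151   -0.49937602  0.07845739] [ 0.61134341 -0.23394485  0.07500333] 77.06382274043406
```

View pics/w6.png

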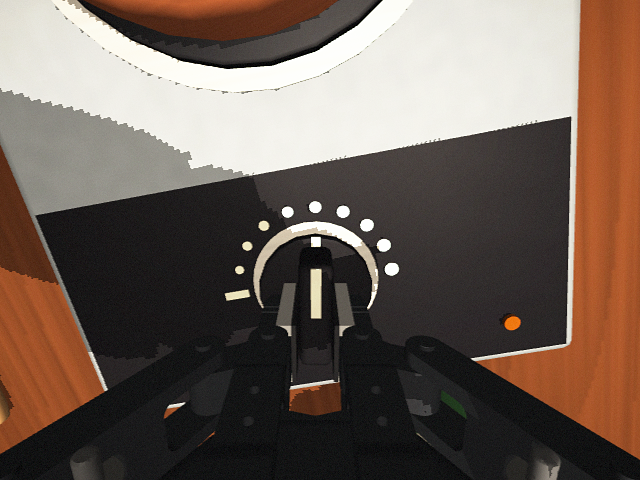

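The pointer line points straight at the fifth dot after the off bar, at (315,207). Next: ride up with the spring, open, and rise.

```bash
python3 -m creep '0 0 0.2 0 0 0 0.8; 0 0 0.4 0 0 0 0.8; 0 0 0.6 0 0 0 0.8; 0 0 0.6 0 0 0 0.8' 20; python3 -m creep '0 0 0 0 0 0 4; 0 0 0 0 0 0 4; 0 0 0 0 0 0 4; 0 0 0 0 0 0 4; 0 0 3 0 0 0 4; 0 0 8 0 0 0 4; 0 0 13 0 0 0 4; 0 0 18 0 0 0 4'; python3 -m creep '0 0 3.6 0 0 0 4; 0 0 3.6 0 0 8 4; 0 0 3.6 0 0 8 4;0 0 3.6 0 0 8 4'; python3 - <<'E'
from h import *
s=r.read_state(); C=cam("wrist",s); im=viewer.capture("wrist"); g=cv2.cvtColor(im,cv2.COLOR_BGR2GRAY); print(s["time_s"],s["ft_force"],s["position"])
cv2.imwrite("pics/w7.png",im)
u,v=w2p(C,(.6106,-.234,.07)).astype(int); x0,y0=u-60,v-60; n,l,st,ce=cv2.connectedComponentsWithStats((g[y0:v+60,x0:u+60]>170).astype(np.uint8))
for q,c in zip(st[1:],ce[1:]):
    if 4<=q[4]<300:
        for z in(.06,.0785,):
            w=p2w(C,c+[x0,y0],z)[:2]; d=w-[.6106,-.234]; print((c+[x0,y0]).round(), q[4], z, np.hypot(*d).round(4), np.degrees(np.arctan2(d[1],d[0])).round(1))
# kettle base vs plate: mask of copper
C=cam("top"); t=viewer.capture("top"); cv2.imwrite("pics/t7.png",t)
E
```

```text
time_s: 24.35
position: [0.6113, -0.2339, 0.081]
eef_rot: [2.456, 1.956, 0.002]
ft_force: [2.4, -0.6, 4.5]
gripper_width: 0.0128
grasp_force: 44.0
time_s: 25.35
position: [0.6101, -0.2336, 0.2619]
eef_rot: [2.458, 1.957, 0.0]
ft_force: [0.9, 0.0, 0.4]
gripper_width: 0.04
grasp_force: 0.0
time_s: 25.85
position: [0.6102, -0.2336, 0.2957]
eef_rot: [-2.318, -2.12, 0.001]
ft_force: [-0.4, -0.1, -0.2]
gripper_width: 0.0401
grasp_force: 0.0
25.85 [-0.35488671 -0.05553664 -0.22269815] [ 0.61018545 -0.2336268   0.29566339]
[308. 162.] 25 0.06 0.0371 97.8
[308. 162.] 25 0.0785 0.0388 96.7
[321. 162.] 29 0.06 0.037 77.2
[321. 162.] 29 0.0785 0.0388 77.9
[333. 166.] 30 0.06 0.037 56.7
[333. 166.] 30 0.0785 0.0383 59.2
[297. 167.] 21 0.06 0.0371 118.1
[297. 167.] 21 0.0785 0.0384 115.3
[343. 173.] 30 0.06 0.0372 36.1
[343. 173.] 30 0.0785 0.0378 40.2
[288. 176.] 16 0.06 0.0373 138.5
[288. 176.] 16 0.0785 0.0378 134.2
[349. 184.] 37 0.06 0.0374 16.1
[349. 184.] 37 0.0785 0.037 21.3
[318. 194.] 111 0.06 0.0033 50.0
[318. 194.] 111 0.0785 0.0063 69.0
[282. 186.] 16 0.06 0.0379 158.8
[282. 186.] 16 0.0785 0.0373 153.6
[352. 196.] 34 0.06 0.038 -4.1
[352. 196.] 34 0.0785 0.0364 1.5
[280. 198.] 48 0.06 0.0398 178.6
[280. 198.] 48 0.0785 0.0379 173.2
```

```bash
python3 - <<'E'
from h import *
s=r.read_state(); C=cam("wrist",s); im=cv2.imread("pics/w7.png"); g=cv2.cvtColor(im,cv2.COLOR_BGR2GRAY)
n,l,st,ce=cv2.connectedComponentsWithStats((g>170).astype(np.uint8)); k=l[194,318]
p=np.array([p2w(C,q[::-1],.1045)[:2] for q in np.argwhere(l==k)]); c=p.mean(0); a=np.linalg.svd(p-c)[2][0]; print("line mean",c,"dir",np.degrees(np.arctan2(a[1],a[0])), np.degrees(np.arctan2(*(c-[.6106,-.234])[::-1])))
# skirt pointer
for y in range(165,190): print(y,g[y,312:328]) if y in(168,172,174,176,178,180) else 0
T=cam("top"); t=cv2.imread("pics/t7.png"); hs=cv2.cvtColor(t,cv2.COLOR_BGR2HSV); b=cv2.imread("pics/top0.png")
u,v=w2p(T,(.6204,-.05,.11)); print(u,v); 
m=((hs[...,0]<18)&(hs[...,1]>110)).astype(np.uint8); m[:, :285]=0; m[:,370:]=0;m[:135]=0;m[238:]=0
m=cv2.morphologyEx(m,cv2.MORPH_OPEN,np.ones((17,17))); x,y=np.where(m.any(0))[0],np.where(m.any(1))[0]; print(x[[0,-1]],y[[0,-1]]); print(p2w(T,((x[0]+x[-1])/2,(y[0]+y[-1])/2),.12))
E
```

```text
line mean [ 0.61312633 -0.22339985] dir -102.47955015896352 76.594807653848
168 [113 137 175 202 211 212 164 131 131  87  58  54  58  64  67  73]
172 [201 202 207 206 201 202 203 203 198 255 255 255 255 255 255 255]
174 [ 47  53  51  51  43  14 168 141 122 121 138 196 209 255 255 255]
176 [ 36  41  37  34  61 121 255 255 255 255 166  44  27  18  34  52]
178 [ 44  39  31  21  28 114 179 237 255 255 142  67  75  77  72  71]
180 [31 11  8  4  8  7 12  6  7  9  4 10 22 49 66 77]
325.300111347567 180.79475355230431
[316 336] [198 215]
[ 0.55987244 -0.05110863  0.12      ]
```

The pointer is at 77.5° against dot 5 at 77.2°. I'll draw the arm back and check the kettle's centre with the top camera.

```bash
python3 -m creep '0 0 4 0 0 0 4; -5 0 6 0 0 0 4; -10 0 6 0 0 0 4; -15 0 6 0 0 0 4; -20 -2 6 0 0 0 4; -24 -4 6 0 0 0 4; -24 -4 6 0 0 0 4; -24 -4 6 0 0 0 4'; python3 - <<'E'
from h import *
T=cam("top"); t=viewer.capture("top"); hs=cv2.cvtColor(t,cv2.COLOR_BGR2HSV); cv2.imwrite("pics/t8.png",t)
m=((hs[...,0]<18)&(hs[...,1]>110)).astype(np.uint8); m[:, :275]=0; m[:,378:]=0;m[:135]=0;m[238:]=0
m=cv2.morphologyEx(m,cv2.MORPH_CLOSE,np.ones((9,9)));m=cv2.morphologyEx(m,cv2.MORPH_OPEN,cv2.getStructuringElement(2,(31,31)))
cs,_=cv2.findContours(m,0,1); c=max(cs,key=cv2.contourArea); e=cv2.fitEllipse(c); print(e)
for z in (.11,.13): print(p2w(T,e[0],z), "dia",np.linalg.norm(p2w(T,(e[0][0]+e[1][0]/2,e[0][1]),z)-p2w(T,(e[0][0]-e[1][0]/2,e[0][1]),z)))
E
```

```text
time_s: 26.95
position: [0.3706, -0.2737, 0.3561]
eef_rot: [2.316, 2.122, 0.0]
ft_force: [0.4, 0.2, -0.3]
gripper_width: 0.0401
grasp_force: 0.0
((325.1021728515625, 180.7191162109375), (69.13301086425781, 69.40418243408203), 113.64315795898438)
[ 0.6205791  -0.04955431  0.11      ] dia 0.1562140736094578
[ 0.61612828 -0.04969727  0.13      ] dia 0.1534911341238704
```

The kettle is at about (0.6206,-0.0496) and the plate at (0.6209,-0.0501), so it is centred. Handing in.

```bash
python3 -c "
from rig import r;print(r.close_job())"
```

```text
the job is handed in; nothing more can be done
None
```

I set the kettle down and released it on the cooking plate, about 1 mm off centre by the top camera. I turned the dial to 5, its pointer within about 1° of the fifth dot, and let it go. That it sprang out and locked was not measured separately. The job is handed in at about 27 s, and no verdict came back.

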